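# Lock the craft cabinet and turn its sign

## Task

Lock the cabinet: put the blade of the key that stands in the clay cup into the slot of the big round cam lock on the sloping door and turn it clockwise a quarter turn, until it seats against its stop. Put the key back in the cup as it was, upright with its round guard resting on the rim, and leave the cup where it stands and everything else undisturbed. Spin the small standing sign half a turn anticlockwise (seen from above), as far as it goes, so that its closed-padlock face looks where the open-padlock face did.

Things in the scene. Friction and masses are not known exactly. Their poses are not given: they have to be found in the camera images.
- cabinet: White plastic cabinet, 164 mm deep (x), 200 mm wide (y), fixed to the table. Its top is a sloping door: 50 mm high at the low edge (-x side of the cabinet), rising at 35 degrees to 162 mm at the high edge (+x side). The door is shut and stays shut. Origin: centre of the underside, on the table; z up.
- lock_face (a point): Centre of the outer face of the cam lock, a round metal disc of 60 mm diameter in the middle of the door, standing 18 mm off the grey door leaf. z points out of the door along the lock's turning axis, 35 degrees from vertical, leaning to the cabinet's low edge; x runs along the slot and turns with the lock. Slot: through the centre, 8 mm wide (y), 46 mm long (x), 10 mm deep, flat closed bottom.
- cam (a joint): Turn of the lock in rad: 0 = open (slot straight up and down the slope), grows clockwise seen from outside the door, hard stop at 1.571 = seated, locked (slot level across the slope). Starts at 0 to 0.35, turns against a friction of 0.08 N m, stays where left. The blade has about 0.11 to 0.2 rad of play in the slot to either side.
- key: Blade key, 110 mm, 0.12 kg, upright in the cup. Origin: underside centre of its round black guard (76 mm diameter, 6 mm thick), which rests on the cup's rim. z up, from blade to handle; x along the blade's width. Handle: wood, z 6 to 68 mm, 44 mm wide (x), 16 mm thick (y): grip across y. Blade: down to z = -42 mm, 36 mm wide (x), 4 mm thick (y), its last 6 mm 30 by 2.5 mm. Same either way round.
- key_tip (a point): Middle of the end of the key's blade, 42 mm below the key's origin; axes as the key's.
- cup: Clay-coloured ceramic cup, loose, 0.35 kg, 85 mm high, outer diameter 62 mm and inner 54 mm at the rim, narrowing to 52 mm outside at the foot. Origin: centre of its underside; z up.
- tray_low: Lower of two stacked yellow plastic trays, 130 x 170 x 35 mm, bystander. Origin: centre of underside.
- tray_top: Upper yellow tray, same size, standing on the lower one, bystander. Origin: centre of underside.
- crayon_a: Wax crayon, 106 mm long, 14 mm thick, lying along its x, bystander. Origin: on the table under its middle.
- crayon_b: Another such crayon, bystander.
- clip: Silver steel clip, 60 x 48 mm, 17 mm high, bystander. Origin: centre of underside.
- tape: Roll of clear tape lying flat, 90 mm diameter, 22 mm high, bystander. Origin: centre of underside.
- jar: Small jar with a cap, 60 mm diameter, 70 mm high, bystander. Origin: centre of underside.
- sign_stand: Foot of the sign, fixed to the table: wooden disc, 64 mm diameter, 12 mm thick, with a thin post. Origin: centre of its underside, on the sign's upright turning axis; z up, -x is the side on which the open padlock shows at first.
- sign (a joint): Turn in rad of the sign, an upright board 90 mm wide, 10 mm thick, from 37 to 107 mm above the table, on its pivot over the middle of the foot. 0 = board along the foot's y axis, open padlock to its -x. Grows anticlockwise seen from above, hard stop at 3.142 = closed padlock to -x. Starts at 0 to 0.25, turns against 0.03 N m of friction (push near an edge), stays where left.
Mind the look-alikes: they are no part of the job. There is more than one size of the key; the one meant has the size given above. Leave any green look-alike of the cup alone.

How it is judged:
On the way, in this order (a step that is already met when the one before it is completed fails the run):
1. the blade is in the slot (tip at least 4 mm deep, within 12 mm of the centre, key within 0.2 rad of the lock's axis), the lock not yet turned past 0.7 rad (z of key_tip in the frame of lock_face below -0.004 m and distance between key_tip and lock_face below 0.0155 m and angle between the z axis of key and the z axis of lock_face, either way round below 0.2 rad and value of joint cam below 0.7 rad), for 0.1 s.
2. the lock is turned to its stop (beyond 1.45 rad) with the blade still in the slot (value of joint cam above 1.45 rad and z of key_tip in the frame of lock_face below -0.003 m and distance between key_tip and lock_face below 0.0175 m), for 0.1 s.
At the end, for the whole second after the job is handed in: The lock is beyond 1.45 rad, the sign beyond 2.9 rad; the key is back in the cup at rest, upright within 0.12 rad, guard on the rim (underside 81 to 89 mm above the cup's foot, within 13 mm of its axis); the cup is upright, within 40 mm of where it was (value of joint cam above 1.45 rad and horizontal distance between key and cup below 0.013 m and z of key in the frame of cup between 0.081 and 0.089 m and angle between key's own z axis and vertical below 0.12 rad and angle between cup's own z axis and vertical below 0.08 rad and distance of cup from where it was at the start of the episode below 0.04 m and linear speed of key below 0.02 m/s and value of joint sign above 2.9 rad); the robot touches nothing.
It fails at once if the lock is turned with the blade out of the slot (velocity of joint cam above 0.3 rad/s and value of joint cam above 0.4 rad and distance between key_tip and lock_face above 0.03 m).
It fails at once if the cup is tipped (over 0.35 rad) (angle between cup's own z axis and vertical above 0.35 rad).
It fails at once if a bystander is moved by more than 40 mm (distance of any of tray_low, tray_top, crayon_a, crayon_b, clip, tape, jar from where it was at the start of the episode above 0.04 m).
It also fails if it takes over 67 s, if anything falls off the work surface, if the arm or the gripper's body presses on something with over 40 N, if the wrist force passes 120 N, or if a joint passes its speed limit or range.

## Robot

A 6-joint arm with a two-finger parallel gripper is mounted at the origin on the work surface. World frame = base frame: x ahead of the robot, y to its left, z up, the work surface at z = 0. Lengths are in m, angles in rad, forces in N, time in s.
With the tool pointing down it reaches from about 0.375 to 0.925 m from the base axis. Payload 5.7 kg.
Tool frame: the origin (TCP) lies at the very end of the fingers, on their centre line; the grasp point (between the pads) lies 19 mm behind it; z points along the fingers, y is the line along which they close (so a half turn about z gives the same grasp; the last joint's range is limited). The gripper opens to 88 mm and grips with 3 to 60 N. Pads are 20 mm wide; open, the fingers measure 115 mm over their backs; the gripper's body (75 mm by 178 mm) begins 61 mm behind the grasp point.
Start: joints at [1.172, 0.359, 1.51, -0, 1.272, -0.115], TCP at [0.168, 0.576, 0.223] pointing down, gripper open.
Joint ranges: [-2.97, 2.97], [-1.01, 2.36], [0.21, 2.38], [-0.96, 4.11], [0.2, 2.71], [-2.98, 2.98]. Speed limits (rad/s): [2.39, 2.39, 3.14, 3.14, 3.14, 3.14].

## Interface

Orientations are given as [roll, pitch, yaw] about the fixed x, y, z axes, in that order (R = Rz(yaw) Ry(pitch) Rx(roll)).
In Python, from station import * gives the robot as it stands. The module is installed in compiled form; this text tells all that it offers. Calls block until the motion is done:
- goto(position, orientation): joint-space move of the TCP to a pose.
- move_straight(position, attitude=None, v=0.15): straight line of the TCP; attitude=None keeps the orientation; v is the mean speed in m/s.
- move_joints(angles): joint-space move.
- open_gripper() and close(squeeze=None): open the fingers fully, or close them until they stop; squeeze is the grip in N (None keeps the last).
- wait(seconds).
- inverse_kinematics(position, orientation): joint angles nearest the present ones, or None.
- sense(): the state.
- capture(name): name is "scene" or "side" or "wrist"; returns the picture (420x560x3 uint8, red, green, blue); there is no depth.
- camera_model(name): a dict with "mtx" (3x3 intrinsics, pixels), "dist_coeffs" ([k1, k2, p1, p2, k3] as OpenCV has them; the pictures are not rectified), "R" (3x3) and "t" (3): a world point X has camera coordinates R X + t. Camera axes: x right, y down, z forward; pixel columns grow to the right and rows downward; lengths in m; the calibration is good to about 2 mm. A picture is of the moment at which its call begins: read the wrist's pose just before it. camera_model takes no time and is no camera call; for the wrist camera it gives the pose at the moment of the call.
A pose or a line that the arm cannot do raises IKError and nothing moves.
- job_done(): hands the job in; it is judged then, once.
Trained networks look in the newest picture that a camera, given by its name, has taken for a name from the list of things; names that differ only in an ending like _2 or _b are one class to them, and where a whole thing is asked for, a point or a joint stands for the part that bears it (a point fixed in the world has none). Each returns a list of dicts, best first, with "p" (0 to 1); they miss things now and then, are a little off and sometimes report something else, mostly with a low value. They report only what shows in the picture. A call takes as long as a camera call. They do not tell look-alikes from the thing itself.
- find_in(camera, thing): "location" ([x, y, z] in m, in world coordinates, good to about 4 mm: the middle of the surface that is visible of it).
- silhouettes(camera, thing): "mask" (420x560 bool, what is visible of it).
The state is a dict: "clock": time; "joint_positions": joint angles; "joint_vel": joint speeds; "effort": joint torques, N m; "tcp_pos": TCP position; "eef_rot": TCP orientation; "ft_force": force on the tool from outside, world axes, zero at the start; "torque": the same for the moment, N m; "finger_gap": finger opening in m; "gripper_force": force on a finger pad.
Only numpy, scipy, OpenCV 4.12 (cv2) and the standard library are available. Lean on these libraries where they do the work, as an engineer would, in place of code of your own. Each camera call takes 0.05 s, during which the arm holds its last target. There are 200 camera calls.

## Working session

There is one attempt and no reset: what is moved stays moved. The work goes in short steps, each a Python script; the robot and the scene stay as the last script left them, time stands still between calls to the robot, and variables do not carry over. Pictures are saved under pics/ and viewed, at most 10 in all, crops included, and the job is handed in when it is done.

```bash
mkdir -p pics; python3 - <<'E'
from station import *
import cv2, numpy as np
ims=[]
for c in ["scene","side"]:
    im=capture(c); cv2.imwrite(f"pics/{c}0.png",im[:,:,::-1]); 
    m=camera_model(c); print(c,np.round(m["R"],3).tolist(),np.round(m["t"],3).tolist(),np.round(m["mtx"],0).tolist())
    for t in ["key","cup","lock_face","cabinet","sign_stand","sign","tray_top","jar","tape","clip","crayon_a"]:
        print(t,[(np.round(d["location"],3).tolist(),round(d["p"],2)) for d in find_in(c,t)][:4])
print(sense())
E
```

```text
scene [[-0.883, 0.47, -0.003], [0.269, 0.5, -0.823], [-0.385, -0.727, -0.568]] [0.537, -0.099, 1.464] [[432.0, 0.0, 276.0], [0.0, 432.0, 208.0], [0.0, 0.0, 1.0]]
key [([0.464, -0.221, 0.108], 0.86)]
cup [([0.468, -0.206, 0.056], 0.61), ([0.463, -0.218, 0.11], 0.25)]
lock_face [([0.622, 0.228, 0.133], 0.76), ([0.492, -0.014, 0.081], 0.72), ([0.638, -0.345, 0.019], 0.61)]
cabinet [([0.682, 0.266, 0.094], 0.67)]
sign_stand [([0.493, -0.013, 0.055], 0.87), ([0.489, -0.011, 0.078], 0.62)]
sign [([0.492, -0.014, 0.081], 0.52)]
tray_top []
jar [([0.529, 0.466, 0.05], 0.62)]
tape [([0.641, -0.345, 0.021], 0.74)]
clip [([0.468, -0.407, 0.013], 0.55)]
crayon_a [([0.657, -0.052, 0.013], 0.57), ([0.638, -0.202, 0.007], 0.39)]
side [[0.838, -0.546, -0.004], [-0.292, -0.441, -0.848], [0.462, 0.712, -0.529]] [-0.486, 0.291, 1.043] [[532.0, 0.0, 279.0], [0.0, 532.0, 199.0], [0.0, 0.0, 1.0]]
key [([0.454, -0.244, 0.093], 0.9), ([0.405, -0.338, 0.033], 0.78)]
cup [([0.442, -0.252, 0.041], 0.76), ([0.544, -0.121, 0.074], 0.62), ([0.732, -0.192, 0.022], 0.44), ([0.797, -0.131, 0.043], 0.25)]
lock_face [
[... 544 characters left out ...]
2, 'joint_positions': array([ 1.17190859e+00,  3.58794954e-01,  1.51038076e+00, -1.76104869e-05,
        1.27249972e+00, -1.15081905e-01]), 'joint_vel': array([-5.37441746e-04, -3.73909931e-04, -9.52707838e-05,  2.50969279e-04,
        1.39263605e-03, -1.11197614e-03]), 'effort': array([ 2.92228970e-04, -5.15335250e+01, -2.71126020e+01,  6.76663639e-02,
        2.42069818e-02, -6.37544375e-06]), 'tcp_pos': array([0.168002  , 0.57597838, 0.22263312]), 'eef_rot': array([-3.14150849e+00,  7.21579890e-06,  2.85779200e+00]), 'ft_force': array([-0.85118033,  0.38918621, -0.01234872]), 'torque': array([-0.01156412, -0.0013519 , -0.00200999]), 'gripper_force': 0.0, 'finger_gap': 0.08794295640027337}
```

View pics/scene0.png

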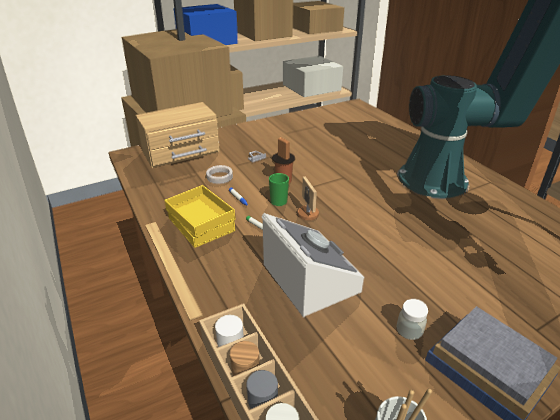

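View pics/side0.png

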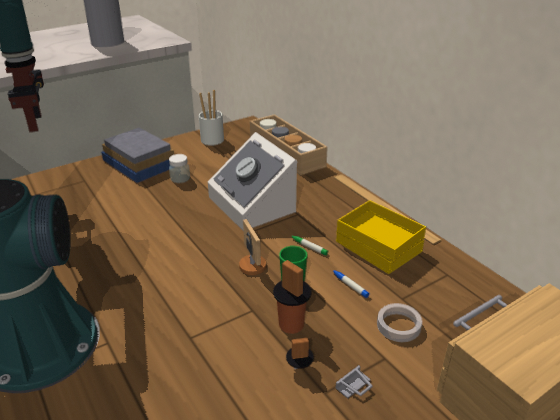

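The scene picture shows the key in the clay cup at (284,160), the green cup at (279,188), the sign at (308,195) and the lock at (317,238). In the side picture, the candidates for the key are the one in the clay cup at (292,290) and a small look-alike on the table at (299,350). The clay cup is at (291,312), next to the green look-alike at (293,262). I choose the large key in the clay cup, and next take close wrist views.

```bash
python3 - <<'E'
from station import *
import cv2, numpy as np, pickle
from scipy.spatial.transform import Rotation as Ro
out={}
for i,(p,yaw) in enumerate([([0.58,0.19,0.42],np.pi/2+1.57),([0.42,-0.13,0.40],np.pi)]):
    goto(p,[np.pi,0,yaw]); wait(0.3)
    m=camera_model("wrist"); im=capture("wrist"); s=sense()
    print(np.round(s["tcp_pos"],3),np.round(s["eef_rot"],3),"cam",np.round(-m["R"].T@m["t"],3),np.round(m["R"][2],3),s["clock"])
    cv2.imwrite(f"pics/w{i}.png",im[:,:,::-1]); out[i]=m
    for t in ["key","cup","lock_face","sign","sign_stand","cabinet"]:
        print(t,[(np.round(d["location"],3).tolist(),round(d["p"],2)) for d in find_in("wrist",t)][:4])
for c in ["scene","side"]: out[c]=camera_model(c)
pickle.dump(out,open("cams.pkl","wb"))
a=cv2.imread("pics/w0.png");b=cv2.imread("pics/w1.png")
E
```

```text
[0.58 0.19 0.42] [-3.142 -0.     3.141] cam [0.515 0.19  0.582] [ 0.239  0.001 -0.971] 3.6917
key []
cup [([0.534, -0.139, 0.059], 0.82), ([0.462, -0.204, 0.045], 0.7)]
lock_face [([0.612, 0.214, 0.125], 0.89)]
sign [([0.486, -0.016, 0.105], 0.81)]
sign_stand [([0.484, -0.023, 0.007], 0.95), ([0.462, -0.205, 0.043], 0.65)]
cabinet [([0.628, 0.211, 0.122], 0.81), ([0.514, 0.444, 0.07], 0.36)]
[ 0.42 -0.13  0.4 ] [ 3.141 -0.    -3.141] cam [ 0.355 -0.13   0.562] [ 0.239  0.001 -0.971] 5.6833
key [([0.451, -0.225, 0.091], 0.7), ([0.382, -0.385, 0.029], 0.66), ([0.439, -0.213, 0.026], 0.2)]
cup [([0.54, -0.126, 0.054], 0.6), ([0.439, -0.213, 0.026], 0.52)]
lock_face []
sign [([0.48, -0.026, 0.094], 0.86)]
sign_stand [([0.479, -0.03, 0.068], 0.68)]
cabinet [([0.549, 0.169, 0.054], 0.9), ([0.725, -0.165, 0.024], 0.28)]
```

View pics/w0.png

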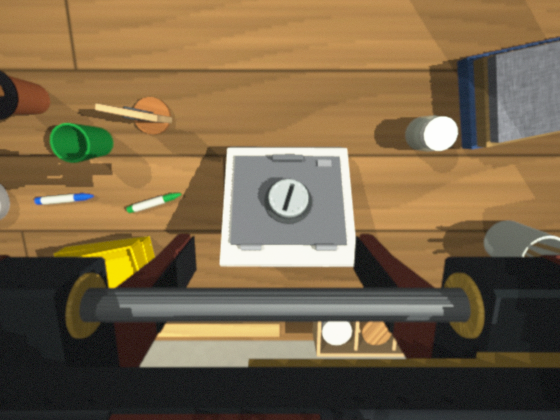

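View pics/w1.png

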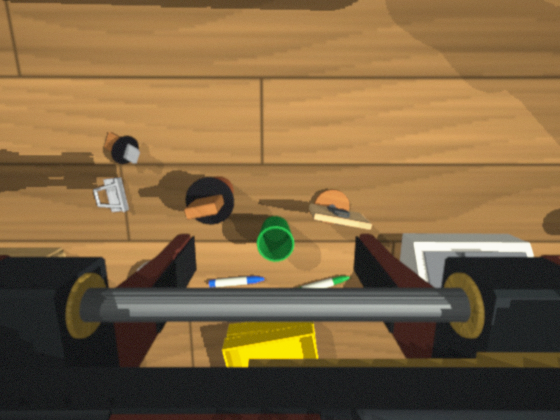

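The w0 picture shows the lock at (290,197) with its slot running from (285,210) to (294,184), tilted about 20° clockwise. The sign's board runs from (97,107) to (170,120) over its foot at (153,115). In w1 the key handle is at (204,207) above the black guard. The small look-alike at (124,150) and the green cup at (275,238) are to be left alone. Next come close views of the key and the lock.

```bash
cat > h.py <<'E'
from station import *
import cv2, numpy as np, pickle
from scipy.spatial.transform import Rotation as Ro
def ray(m,px):
    u=cv2.undistortPoints(np.array([[px]],float),m["mtx"],np.array(m["dist_coeffs"])).ravel()
    d=np.array(m["R"]).T@np.array([u[0],u[1],1]); c=-np.array(m["R"]).T@m["t"]; return c,d
def onplane(m,px,p0,n=(0,0,1)):
    c,d=ray(m,px); n=np.array(n); return c+d*(n@(np.array(p0)-c))/(n@d)
def proj(m,X):
    return cv2.projectPoints(np.atleast_2d(X).astype(float),cv2.Rodrigues(np.array(m["R"]))[0],np.array(m["t"],float),m["mtx"],np.array(m["dist_coeffs"]))[0][:,0]
def eul(z,y):
    z=np.array(z)/np.linalg.norm(z); y=np.array(y)-z*(z@np.array(y)); y/=np.linalg.norm(y)
    return Ro.from_matrix(np.stack([np.cross(y,z),y,z],1)).as_euler('xyz')
def view(name,im):cv2.imwrite(f"pics/{name}.png",im[:,:,::-1])
E
python3 - <<'E'
from h import *
C=pickle.load(open("cams.pkl","rb"))
for k,a,b in [(0,(97,107),(170,120)),(1,(310,217),(372,226))]:
    A=onplane(C[k],a,[0,0,.107]);B=onplane(C[k],b,[0,0,.107]); d=B-A
    print("sign",k,A,B,(A+B)/2,np.linalg.norm(d),np.degrees(np.arctan2(d[1],d[0])))
print("foot",onplane(C[0],(153,115),[0,0,.012]),onplane(C[1],(333,202),[0,0,.012]))
m={}
goto([0.455,-0.23,0.30],[np.pi,0,np.pi]); wait(0.3)
m["k"]=camera_model("wrist"); view("wk",capture("wrist"))
for t in ["key","cup"]:
  print(t,[(np.round(d["location"],3).tolist(),round(d["p"],2)) for d in find_in("wrist",t)][:4])
n=np.array([-np.sin(np.radians(35)),0,np.cos(np.radians(35))])
p=np.array([.617,.213,.128])+.12*n
goto([.48,0,.35],[np.pi,0,np.pi]); goto(p,eul(-n,[0,1,0])); wait(0.3)
m["l"]=camera_model("wrist"); view("wl",capture("wrist")); s=sense(); print(s["joint_positions"],s["clock"])
s=silhouettes("wrist","lock_face"); print([(d["p"],d["mask"].sum()) for d in s])
pickle.dump(m,open("cams2.pkl","wb"))
E
```

```text
sign 0 [ 0.47963654 -0.06613555  0.107     ] [0.49754647 0.03779143 0.107     ] [ 0.48859151 -0.01417206  0.107     ] 0.10545891141772012 80.22215403042401
sign 1 [ 0.4797062  -0.07564614  0.107     ] [0.49378359 0.01905832 0.107     ] [ 0.4867449  -0.02829391  0.107     ] 0.09574501595750921 81.54515002290111
foot [ 0.48578658 -0.02166626  0.012     ] [ 0.47760672 -0.02361716  0.012     ]
key [([0.45, -0.229, 0.09], 0.93), ([0.387, -0.384, 0.027], 0.86)]
cup [([0.534, -0.129, 0.05], 0.73)]
[ 0.39603147  0.14164167  2.01238393 -0.51571198  0.46717946 -0.77112462] 9.3583
[(0.97, np.int64(3256)), (0.67, np.int64(4586))]
```

```bash
python3 - <<'E'
import cv2,numpy as np
a=cv2.imread("pics/wk.png")[100:340,150:410];b=cv2.imread("pics/wl.png")[100:340,150:410]
cv2.imwrite("pics/c1.png",cv2.resize(np.hstack([a,b]),(800,369)))
cv2.imwrite("pics/c1.png",cv2.resize(np.vstack([np.hstack([a,b])]),None,fx=1.53,fy=1.53,interpolation=cv2.INTER_CUBIC))
E
```

```text
(no output)
```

View pics/c1.png

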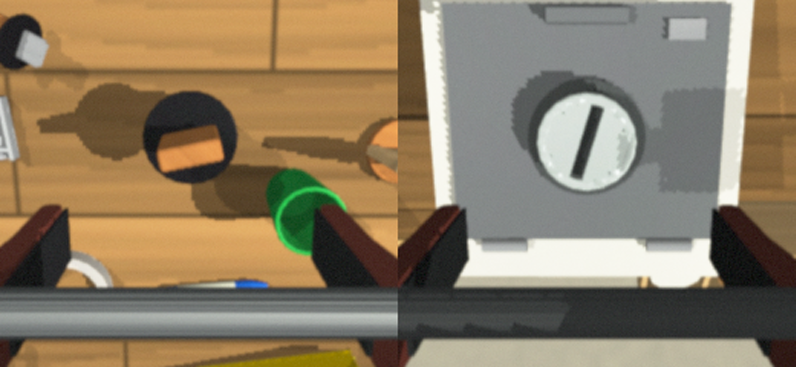

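The left half of the crop shows the large key, with its guard at about (189,137) and the bright handle top at about (190,155). The small grey-handled look-alike is at (30,45), so the choice is confirmed. The right half shows the lock disc at (587,140), with its slot from (600,106) to (575,180). Now I measure these precisely.

```bash
python3 - <<'E'
from h import *
C=pickle.load(open("cams.pkl","rb"));M=pickle.load(open("cams2.pkl","rb"))
def big(mask):
    c=max(cv2.findContours(mask.astype(np.uint8),cv2.RETR_EXTERNAL,cv2.CHAIN_APPROX_NONE)[0],key=cv2.contourArea); return c
def win(im,r0,r1,c0,c1):
    w=np.zeros(im.shape[:2],bool); w[r0:r1,c0:c1]=1; return w
# key
im=cv2.imread("pics/wk.png").astype(int); B,G,R=im[...,0],im[...,1],im[...,2]
w=win(im,150,230,235,312)
e=big(w&(im.max(2)<60)); e=cv2.convexHull(e); (c,ax,an)=cv2.fitEllipse(e); print("guard px",c,ax)
kg=onplane(M["k"],c,[0,0,.091]); print("guard centre",kg)
t=big(w&(R>190)&(B<120)); r=cv2.minAreaRect(t); print("top rect",r)
bx=cv2.boxPoints(r); pts=[onplane(M["k"],p,[0,0,.153]) for p in bx]; kc=np.mean(pts,0)
ed=[pts[1]-pts[0],pts[2]-pts[1]]; l=max(ed,key=np.linalg.norm); print("handle top",kc,[np.linalg.norm(x) for x in ed],"yaw",np.degrees(np.arctan2(l[1],l[0])))
# lock
im=cv2.imread("pics/wl.png").astype(int); w=win(im,140,240,225,310)
g=w&(im.min(2)>150)&(im.max(2)-im.min(2)<50)
h=cv2.convexHull(big(g)); c,ax,an=cv2.fitEllipse(h); print("disc",c,ax,an)
dm=np.zeros(im.shape[:2],np.uint8); cv2.ellipse(dm,(np.array(c).round().astype(int).tolist(),(np.array(ax)*.88).tolist(),an),1,-1)
s=big((dm>0)&(im.max(2)<110)); rs=cv2.minAreaRect(s); print("slot",rs)
n=np.array([-np.sin(np.radians(35)),0,np.cos(np.radians(35))])
L=[ray(M["l"],c)]
# other views, disc centre via bright ellipse
for nm,k,win_ in [("w0",0,(170,225,262,315)),("scene0","scene",(222,255,300,335)),("side0","side",(150,185,230,262))]:
    im=cv2.imread(f"pics/{nm}.png").astype(int); w=win(im,*win_); v=im[w]; 
    g=w&(im.min(2)>150); cc,a2,_=cv2.fitEllipse(cv2.convexHull(big(g))); print(nm,cc,a2); 
    L.append(ray(C[k],cc))
def tri(L):
    A=0;b=0
    for c0,d in L:
        d=d/np.linalg.norm(d);P=np.eye(3)-np.outer(d,d);A=A+P;b=b+P@c0
    return np.linalg.solve(A,b)
print("tri",tri(L),tri(L[:2]),tri([L[0],L[2],L[3]]))
for z in (.122,.125,.128): 
    p0=onplane(M["l"],c,[0,0,z]); E=cv2.boxPoints((c,ax,an)); q=[onplane(M["l"],x,p0,n) for x in E]; print(p0,np.linalg.norm(q[1]-q[0]),np.linalg.norm(q[2]-q[1]))
bx=cv2.boxPoints(rs); q=[onplane(M["l"],x,p0,n) for x in bx]; ed=[q[1]-q[0],q[2]-q[1]]; l=max(ed,key=np.linalg.norm); l=l*np.sign(-l[0])
up=np.cross([0,1.,0],n) ; print("edges",[np.linalg.norm(x) for x in ed],"slot mid",np.mean(q,0),"dir",l/np.linalg.norm(l))
print("cam angle", np.arctan2(l[1], -l@up*np.sign(up[0])))
E
```

```text
guard px (273.80804443359375, 189.52610778808594) (58.64643859863281, 61.05791473388672)
guard centre [ 0.45813797 -0.23044239  0.091     ]
top rect ((274.30767822265625, 201.03846740722656), (13.139781951904297, 40.59604263305664), 78.69007110595703)
handle top [ 0.45869715 -0.22983761  0.153     ] [np.float64(0.04115724006309997), np.float64(0.013641164569439266)] yaw 101.59453391857271
disc (273.15716552734375, 192.38235473632812) (63.2426872253418, 64.36304473876953) 94.89265441894531
slot ((273.05694580078125, 192.51779174804688), (7.3375654220581055, 47.84331130981445), 17.35402488708496)
w0 (288.4146423339844, 197.21981811523438) (37.43864059448242, 39.28895568847656)
scene0 (317.8057861328125, 237.9267578125) (12.094561576843262, 24.883766174316406)
side0 (244.98800659179688, 165.89752197265625) (13.384407043457031, 21.59146499633789)
tri [0.60991883 0.21143463 0.12307812] [0.60977155 0.2112166  0.1213349 ] [0.61015102 0.21147757 0.12307615]
[0.60904216 0.21087114 0.122     ] 0.05780358368541822 0.059355979481966255
[0.60595086 0.21089097 0.125     ] 0.05693844235095987 0.058467603571286074
[0.60285957 0.21091081 0.128     ] 0.05607330101650149 0.057579227660605865
edges [np.float64(0.043362618852272675), np.float64(0.006443564917221691)] slot mid [0.60326447 0.2107088  0.12828352] dir [-0.78166532  0.29905091 -0.54732795]
cam angle 0.30369789376422907
```

```bash
cat >> h.py <<'E'
K=np.array([.4585,-.2300]); KYAW=np.radians(11.6)
LC=np.array([.6097,.2112,.1230]); c35,s35=np.cos(np.radians(35)),np.sin(np.radians(35))
N=np.array([-s35,0,c35]); D=np.array([-c35,0,-s35]); Y=np.array([0,1.,0])
def lockpose(th,h,s,off=(0,0)):  # tip height h above the face; off along D,Y
    f=s*(-np.sin(th)*D+np.cos(th)*Y)
    return LC+off[0]*D+off[1]*Y+N*(h+.058), eul(-N,f)
def keypose(z,s): return [K[0],K[1],z], eul([0,0,-1],s*np.array([np.cos(KYAW),np.sin(KYAW),0]))
E
python3 - <<'E'
from h import *
for s in (1,-1):
    print(s,"key",np.round(inverse_kinematics(*keypose(.22,s)),2),np.round(inverse_kinematics(*keypose(.1,s)),2))
    for th in (.304,.8,1.3,1.57,1.85): print(th,np.round(q,2) if (q:=inverse_kinematics(*lockpose(th,-.008,s))) is not None else None)
E
```

```text
1 key [-0.6   0.24  1.7   0.    1.21 -0.8 ] [-0.6   0.39  1.83  0.    0.92 -0.8 ]
0.304 [ 0.36  0.28  2.03 -0.71  0.32 -0.28]
0.8 [ 0.36  0.28  2.03 -0.71  0.32  0.21]
1.3 [ 0.36  0.28  2.03 -0.71  0.32  0.71]
1.57 [ 0.36  0.28  2.03 -0.71  0.32  0.98]
1.85 [ 0.36  0.28  2.03 -0.71  0.32  1.26]
-1 key [-0.6   0.24  1.7  -0.    1.21  2.34] [-0.6   0.39  1.83 -0.    0.92  2.34]
0.304 [ 0.36  0.28  2.03 -0.71  0.32  2.86]
0.8 [ 0.36  0.28  2.03 -0.71  0.32 -2.93]
1.3 [ 0.36  0.28  2.03 -0.71  0.32 -2.43]
1.57 [ 0.36  0.28  2.03 -0.71  0.32 -2.16]
1.85 [ 0.36  0.28  2.03 -0.71  0.32 -1.88]
```

```bash
python3 - <<'E'
from h import *
p,o=lockpose(.304,.12,1); move_straight(p,v=.25)
goto(*keypose(.24,1)); move_straight(keypose(.101,1)[0],v=.12)
s=sense(); print(s["clock"],s["ft_force"],s["tcp_pos"])
close(40); s=sense(); print("gap",s["finger_gap"],s["gripper_force"],s["ft_force"])
move_straight(keypose(.24,1)[0],v=.12); s=sense(); print("gap",s["finger_gap"],s["ft_force"],s["clock"])
view("g1",capture("side"))
p,o=lockpose(.304,.035,1); goto(p,o); s=sense(); print(s["clock"],s["ft_force"],s["tcp_pos"]-p)
view("g2",capture("side"));view("g3",capture("scene"))
a,b,c=[cv2.imread(f"pics/{n}.png") for n in ("g1","g2","g3")]
f=lambda i,r,c:cv2.resize(i[r:r+130,c:c+130],(390,390),interpolation=cv2.INTER_CUBIC)
cv2.imwrite("pics/c2.png",np.hstack([f(b,85,180),f(c,150,250)]))
E
```

```text
12.725 [ 0.03160393 -1.2616859  -0.21363239] [ 0.45905293 -0.23032552  0.10163162]
gap 0.016002332804253915 39.99633550643921 [ 0.31637393 -0.48537095 -0.97521003]
gap 0.015882535406640644 [-0.101586  -0.9540312 -0.8182107] 15.1333
16.8417 [ 0.92903553 -0.23491895 -1.77549033] [ 0.00053065 -0.00075087  0.00015667]
```

View pics/c2.png

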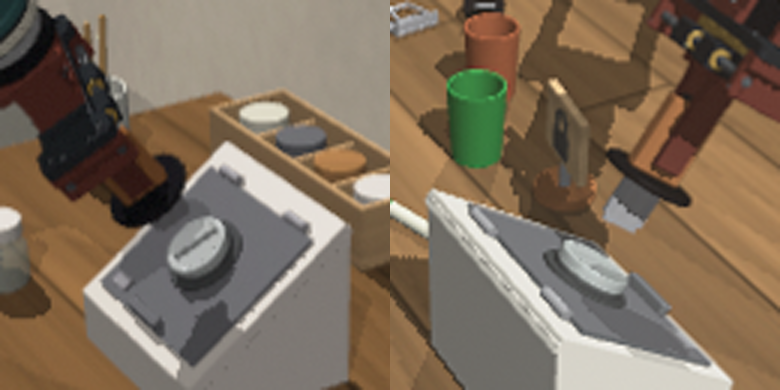

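The left crop shows the key held at the lock with the guard in view and the blade hidden. In the right crop the blade end is at about (625,225) and the disc at (593,270). I check this against the projected model.

```bash
python3 - <<'E'
from h import *
m=camera_model("scene"); s=sense(); R=Ro.from_euler('xyz',s["eef_rot"]).as_matrix(); T=s["tcp_pos"]
im=cv2.imread("pics/g3.png"); S=5; r0,c0=195,290
im=cv2.resize(im[r0:r0+80,c0:c0+80],None,fx=S*1.4,fy=S*1.4,interpolation=cv2.INTER_CUBIC); S*=1.4
P=lambda X:(((proj(m,X)+.5-[c0,r0])*S)).astype(int)
def q(zs,hx,hy): return np.array([T+R@np.array([a*hx,b*hy,zs]) for a,b in((1,1),(1,-1),(-1,-1),(-1,1))])
cv2.polylines(im,[P(q(.058,.015,.00125))],1,(0,0,255),1); cv2.polylines(im,[P(q(.052,.018,.002))],1,(0,255,255),1)
t=np.linspace(0,6.28,60)[:,None]
cv2.polylines(im,[P(T+.016*R[:,2]+.038*(np.cos(t)*R[:,0]+np.sin(t)*R[:,1]))],1,(255,0,255),1)
cv2.polylines(im,[P(LC+.03*(np.cos(t)*D+np.sin(t)*Y))],1,(0,255,0),1)
e=np.cos(.304)*D+np.sin(.304)*Y; cv2.polylines(im,[P(np.array([LC-.023*e,LC+.023*e]))],0,(0,255,0),1)
cv2.imwrite("pics/c3.png",im)
E
```

```text
(no output)
```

View pics/c3.png

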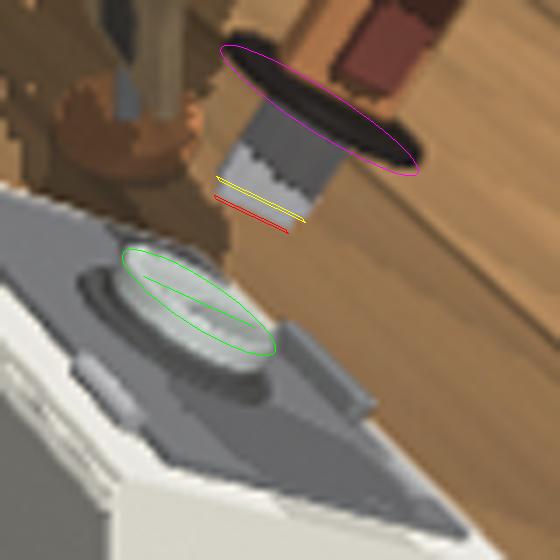

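The model overlay fits both the blade tip and the disc to about 1 px, so I insert with force monitoring and a small search.

```bash
cat >> h.py <<'E'
def fn(): s=sense(); return s, float(np.array(s["ft_force"])@N)
def descend(th,off,h0,h1,step=.0015,lim=8,v=.04,base=0):
    h=h0
    while h>h1:
        h-=step; p,o=lockpose(th,h,1,off); move_straight(p,o,v=v); s,f=fn()
        if f-base>lim: break
    act=float((s["tcp_pos"]-LC)@N-.058); return h,act,f-base,s
E
python3 - <<'E'
from h import *
th=.304
e=np.array([-np.sin(th),np.cos(th)]) # across slot in (D,Y)
p,o=lockpose(th,.004,1); move_straight(p,o,v=.06); s,base=fn(); print("base",base,s["clock"])
for k in (0,.0015,-.0015,.003,-.003):
    off=k*e
    if k: p,o=lockpose(th,.003,1,off); move_straight(p,o,v=.05)
    h,act,f,s=descend(th,off,.003,-.0075,base=base); print(k,h,act,f,s["ft_force"],s["clock"])
    if act<-.005: break
np.save("off.npy",off)
E
```

```text
base -0.7225269315376013 17.6083
0 -0.0075 -0.007572989028000264 -0.43125200463551194 [-0.19618228 -1.34774622 -1.54587232] 19.3583
```

```bash
python3 - <<'E'
from h import *
th=.304; off=np.load("off.npy")
h,act,f,s=descend(th,off,-.0075,-.0165,step=.001,lim=4,base=-.7,v=.05); print("bottom",h,act,f,s["clock"])
h+=.002; 
if h<-.006:
  for t in list(np.arange(.4,1.57,.15))+[1.6,1.66,1.72,1.78,1.84]:
    p,o=lockpose(t,h,1,off); move_straight(p,o,v=.15) if False else goto(p,o)
    s,f=fn(); tq=float(np.array(s["torque"])@N); F=np.array(s["ft_force"]); print(round(t,2),round(f,1),"lat",np.round(F@D,1),np.round(F[1],1),"tq",round(tq,3),s["clock"])
    if abs(tq)>.45 or np.linalg.norm(F)>25: break
  np.save("h.npy",[h,t])
view("t1",capture("side"));view("t2",capture("scene"))
E
```

```text
bottom -0.009500000000000001 -0.008728111432728482 11.013001979219082 19.8583
0.4 -1.4 lat 0.6 -0.3 tq 0.007 20.1083
0.55 -1.0 lat -0.5 -1.8 tq 0.018 20.375
0.7 -0.6 lat 1.1 -1.3 tq -0.001 20.6417
0.85 -0.9 lat 1.5 -1.7 tq 0.047 20.9083
1.0 -1.3 lat 1.0 -2.0 tq 0.105 21.175
1.15 -2.3 lat 1.8 -1.9 tq 0.029 21.4417
1.3 -1.4 lat 1.7 -2.6 tq 0.045 21.7083
1.45 -1.2 lat 2.2 -1.8 tq 0.107 21.975
1.6 -0.6 lat 2.6 -1.2 tq 0.05 22.2417
1.66 -0.9 lat 2.5 -0.6 tq -0.031 22.4917
1.72 -1.6 lat 2.5 -1.5 tq 0.12 22.7417
1.78 -0.3 lat 4.1 -1.2 tq 0.707 22.9917
```

The bottom was felt at -8.7 mm, and the torque rise to 0.7 N·m means the stop is reached. Now I ease back, withdraw, and check the lock.

```bash
python3 - <<'E'
from h import *
off=np.load("off.npy"); h,t=np.load("h.npy"); wait(.2)
goto(*lockpose(1.62,h,1,off)); s,f=fn(); print(s["torque"]@N,s["ft_force"])
p,o=lockpose(1.62,.02,1,off); move_straight(p,o,v=.08); p,o=lockpose(1.62,.1,1,off); move_straight(p,o,v=.2)
s=sense(); print(s["clock"],s["finger_gap"]); view("t3",capture("side")); view("t4",capture("scene"))
goto(*keypose(.24,1)); wait(.2); s=sense(); print(s["clock"],s["tcp_pos"],s["ft_force"])
view("t5",capture("scene")); view("t6",capture("side")); 
for c in("scene","side"): print([(np.round(d["location"],3).tolist(),round(d["p"],2)) for d in find_in(c,"cup")][:4])
a,b=[cv2.imread(f"pics/t{n}.png") for n in (6,5)]
f=lambda i,r,c:cv2.resize(i[r:r+130,c:c+130],(390,390),interpolation=cv2.INTER_CUBIC)
cv2.imwrite("pics/c4.png",np.vstack([np.hstack([f(a,110,180),f(b,190,250)])[:290],np.hstack([f(a,210,230),f(b,90,220)])[:300]]))
E
```

```text
0.08298491454532031 [-1.21170123  0.16560453 -2.12193883]
24.6083 0.01610374986773515
26.5417 [ 0.45867953 -0.22915675  0.23997052] [ 1.08492237 -0.11677599 -0.68743275]
[([0.54, -0.113, 0.06], 0.86), ([0.459, -0.214, 0.065], 0.54)]
[([0.524, -0.15, 0.06], 0.73), ([0.449, -0.243, 0.06], 0.55)]
```

View pics/c4.png

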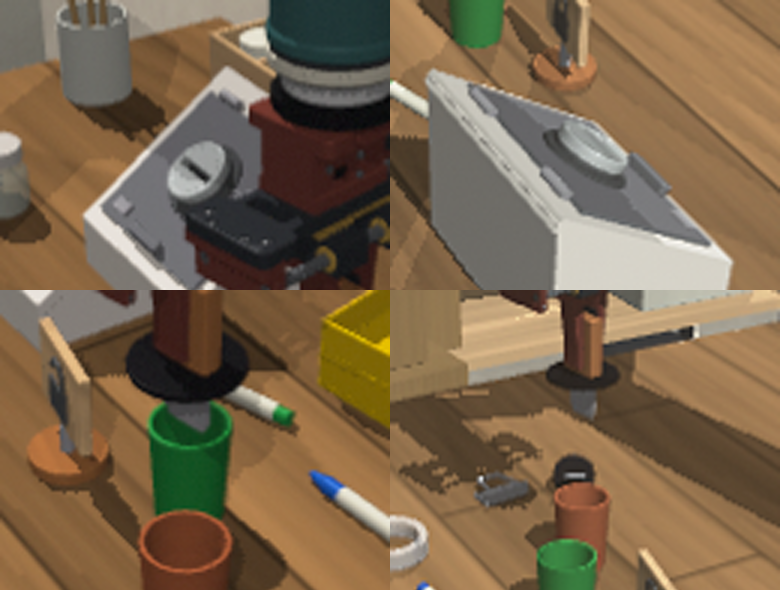

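The slot now lies level across the slope in the top crops, so the lock is locked. The clay cup stands empty at about (185,550) in the lower left crop. I locate its axis, then put the key back.

```bash
python3 - <<'E'
from h import *
from scipy.optimize import minimize
t=np.linspace(0,2*np.pi,40)[:,None]; ring=np.hstack([np.cos(t),np.sin(t),0*t])
obs=[]
for c in("scene","side"):
    m=camera_model(c)
    ds=[d for d in silhouettes(c,"cup")]
    im=capture(c); 
    for d in ds:
        col=im[d["mask"]].mean(0); print(c,d["p"],d["mask"].sum(),col.round())
        if col[0]>1.3*col[1]: obs.append((m,d["mask"])); break
def iou(m,k,x):
    X=np.vstack([ring*.031+[*x,.085],ring*.026+[*x,0]]); h=cv2.convexHull((proj(m,X)*16).astype(np.int32))
    a=np.zeros(k.shape,np.uint8); cv2.fillPoly(a,[h],1,shift=4); a=a>0
    return (a&k).sum()/(a|k).sum()
for o in (obs,*[[x] for x in obs]):
    r=minimize(lambda x:-sum(iou(m,k,x) for m,k in o),K,method="Nelder-Mead",options=dict(initial_simplex=[K,K+[.012,0],K+[0,.012]])); print(r.x,r.fun)
print(sense()["clock"])
E
```

```text
scene 0.93 546 [ 55. 115.  59.]
scene 0.84 391 [134.  85.  57.]
side 0.97 1301 [100.  54.  33.]
[ 0.45728979 -0.23176993] -1.6396605792289245
[ 0.45495288 -0.23332922] -0.7317073170731707
[ 0.46006234 -0.23010666] -0.9510233918128655
26.9417
```

```bash
python3 - <<'E'
from h import *
move_straight(keypose(.112,1)[0],v=.12); s=sense(); b=s["ft_force"][2]; z=.112; print(b,s["ft_force"])
while z>.0965:
    z-=.0015; move_straight(keypose(z,1)[0],v=.05); s=sense()
    if s["ft_force"][2]-b>3: break
print(z,s["tcp_pos"],s["ft_force"],s["clock"])
if abs(s["tcp_pos"][2]-.101)<.006:
    open_gripper(); move_straight(keypose(.25,1)[0],v=.15); 
    goto([.41,-.10,.30],[np.pi,0,np.pi]); wait(.2)
    m=camera_model("wrist"); view("s1",capture("wrist")); pickle.dump(m,open("cams3.pkl","wb"))
    view("s2",capture("side"))
    for c in("wrist","side"):
      for t in("sign","sign_stand","key"): print(c,t,[(np.round(d["location"],3).tolist(),round(d["p"],2)) for d in find_in(c,t)][:3])
a=cv2.imread("pics/s1.png")[20:300,60:480];b=cv2.imread("pics/s2.png")[200:400,200:360]
cv2.imwrite("pics/c5.png",np.hstack([cv2.resize(a,(470,313)),cv2.resize(b,(250,313),interpolation=cv2.INTER_CUBIC)]))
print(sense()["clock"])
E
```

```text
-1.9339534388940136 [ 0.69280437 -0.39935273 -1.93395344]
0.09999999999999999 [ 0.45869996 -0.23014035  0.10079745] [-1.42647549  1.14979032  7.57686332] 30.1583
wrist sign [([0.48, -0.036, 0.093], 0.95)]
wrist sign_stand [([0.477, -0.033, 0.059], 0.7), ([0.543, 0.126, 0.033], 0.48)]
wrist key [([0.448, -0.224, 0.094], 0.66), ([0.386, -0.382, 0.03], 0.65), ([0.541, 0.123, 0.035], 0.53)]
side sign [([0.478, -0.04, 0.084], 0.88)]
side sign_stand [([0.48, -0.035, 0.053], 0.76)]
side key [([0.453, -0.244, 0.097], 0.92), ([0.38, -0.392, 0.021], 0.68)]
34.1667
```

View pics/c5.png

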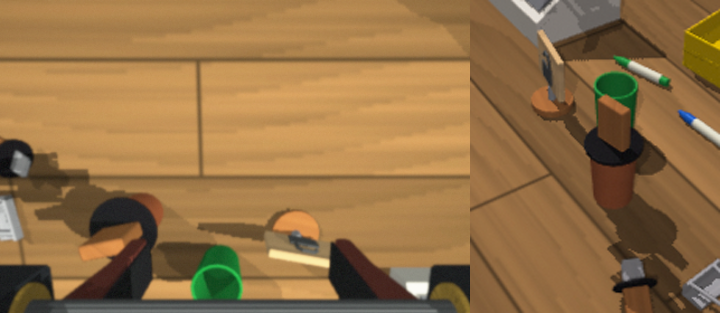

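The crop shows the key back in the cup with its guard on the rim, at (125,225). The sign's foot is at (296,234), with the board leaning over it. Now I push the sign with closed fingers, monitoring the force.

```bash
python3 - <<'E'
from h import *
m=pickle.load(open("cams3.pkl","rb"))
f=onplane(m,(60+296*420/470,20+234*280/313),[0,0,.012]); print("foot",f)
A=np.array([.483,-.0235]); r=.033; o=[np.pi,0,np.pi]
def P(psi,d,z=.055):
    u=np.array([np.cos(psi),np.sin(psi)]); n=np.array([-u[1],u[0]]); return [*(A+r*u-d*n),z]
close(10)
p0=np.radians(81)
goto(P(p0,.032,.15),o); move_straight(P(p0,.032),v=.15); s=sense(); b=np.array(s["ft_force"]); print(s["clock"],b)
move_straight(P(p0,.017),v=.08)
for psi in np.arange(p0,np.radians(290),.15):
    move_straight(P(psi,.015),v=.08); s=sense(); F=np.array(s["ft_force"])-b
    print(round(np.degrees(psi)),np.round(F,1),end=" ")
    if np.linalg.norm(F)>9: break
print(s["clock"])
np.save("psi.npy",psi)
view("s3",capture("side")); view("s4",capture("scene"))
E
```

```text
foot [ 0.48721526 -0.02479928  0.012     ]
37.15 [-0.20623651 -0.35047042 -0.01480773]
81 [ 0.3 -0.3  0.3] 90 [ 1.3 -0.4  0. ] 98 [1.1 0.5 0.3] 107 [ 0.2 -0.2  0.5] 115 [ 0.6  0.4 -0.6] 124 [ 0.6 -0.3  0.2] 133 [ 0.5  0.9 -0.2] 141 [0.4 1.  0.6] 150 [0.5 0.2 0.3] 158 [0.9 0.8 0.5] 167 [-0.4  0.8  0.2] 176 [0.1 0.2 0.8] 184 [ 0.3 -1.  -0. ] 193 [ 0.6  0.2 -0.5] 201 [ 1.2  0.3 -0.6] 210 [-0.2  0.4  0.4] 219 [-0.4 -0.3 -0.3] 227 [0.2 0.6 1.3] 236 [0.4 0.3 0.2] 244 [-0.   0.2 -0.4] 253 [-0.6  0.6 -0.6] 261 [-4.2  3.1  0.4] 270 [-12.6   7.3   6.4] 43.2333
```

```bash
python3 - <<'E'
from h import *
p=sense()["tcp_pos"]; wait(.2); move_straight([p[0]-.03,p[1],p[2]],v=.1); move_straight([p[0]-.03,p[1],.30],v=.2)
goto([.40,.1,.42],[np.pi,0,np.pi]); wait(.2); s=sense(); print(s["clock"],s["ft_force"])
for c in("scene","side","wrist"): view("f_"+c,capture(c))
a,b,c=[cv2.imread(f"pics/f_{n}.png") for n in("side","scene","wrist")]
f=lambda i,r,c,w=150:cv2.resize(i[r:r+w,c:c+w],(390,390),interpolation=cv2.INTER_CUBIC)
cv2.imwrite("pics/c6.png",np.vstack([np.hstack([f(a,205,200),f(b,120,230)])[:390],np.hstack([f(a,110,170),cv2.resize(c,(520,390))[:,:390]])[0:200]]))
E
```

```text
46.4417 [ 0.82466322  0.26315557 -0.16144028]
```

View pics/c6.png

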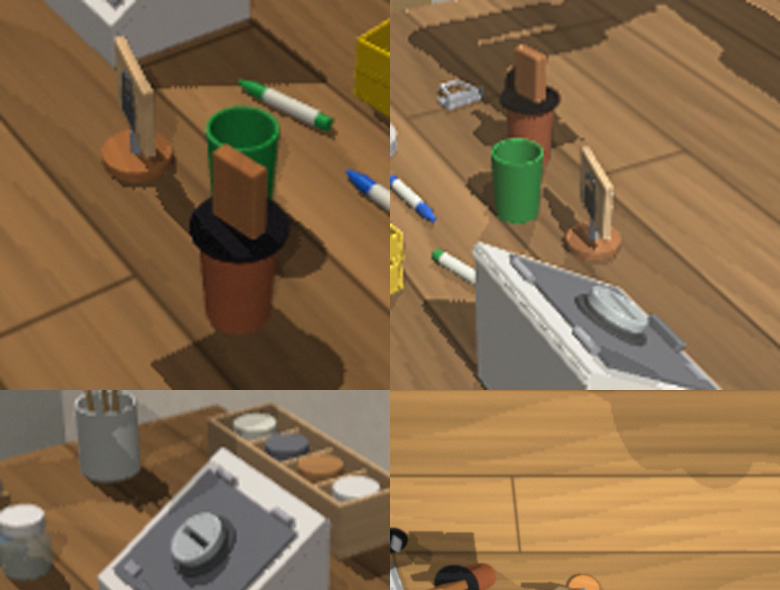

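The final views show the slot level across the door, the key upright in the clay cup with its guard on the rim, and the sign turned to its stop. The arm is clear of everything, so I hand in.

```bash
python3 -c "
from station import *
print(job_done(), sense()['clock'])"
```

```text
the job is handed in; nothing more can be done
the job is handed in; nothing more can be done
```

I handed the job in at about 46 s: the lock and the sign were each turned until the force rose at their stops, and the key is back upright in the clay cup; the hand-in gave no verdict.

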